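# Open the brush rest's prop leg to its stop and lay the brush on it

## Robot

A 7-joint arm with a two-finger parallel gripper is mounted at the origin on a cart in front of the work surface, level with it; the furniture and walls round the work are solid. World frame = base frame: x ahead of the robot, y to its left, z up, the work surface at z = 0. Lengths are in m, angles in rad, forces in N, time in s.
With the tool pointing down it reaches from about 0.425 to 0.875 m from the base axis. Payload 4.7 kg.
Tool frame: the origin (TCP) lies between the finger pads; the fingertips stand 14 mm ahead of it and the grasp point (between the pads) lies 5 mm behind it; z points along the fingers, y is the line along which they close (so a half turn about z gives the same grasp; the last joint's range is limited). The gripper opens to 87 mm and grips with 3 to 60 N. Pads are 19 mm wide; open, the fingers measure 117 mm over their backs; the gripper's body (75 mm by 190 mm) begins 51 mm behind the grasp point.
Start: joints at [1.155, 0.321, -0.07, 1.45, 0.023, 1.371, -0.057], TCP at [0.271, -0.591, 0.237] pointing down, gripper open.
Joint ranges: [-2.86, 2.86], [-0.3, 2.09], [-1.38, 1.24], [0.06, 2.45], [-1.56, 4.7], [0.09, 2.05], [-2.69, 2.69]. Speed limits (rad/s): [2.57, 2.57, 3.14, 3.14, 3.14, 3.14, 3.14].

## Interface

Orientations are given as a rotation vector (axis times angle).
In Python, from bench import get_state, get_image, camera_params, close_job gives the robot as it stands. The module is installed in compiled form; this text tells all that it offers.
- The arm moves only by the tool arm_command, never from a script. Its argument "motion" is a list of rows, each a list of 5 numbers: the finger opening in mm, from 0 to 87, then the shift along the tool's x, y, z in mm, then the turn about the tool's z in degrees. In form: [[gripper, x, y, z, spin], ...]. A call has 1 to 5 rows; each row is the pose to reach, as a shift and turn from the pose commanded when the call began, along the tool's axes at that moment; what a row does not reach only later rows make up. A row lasts 1/12 s, in which the tool goes at most 41.7 mm and 7.16 degrees, less where a joint would pass 70% of its speed; a pose out of reach is approached as far as the arm can. A call with a gripper value outside its range is refused whole. The fingers move at their own pace and stop on an object; "newtons" is the grip in N (left out, the last holds). Time passes only in rows, so rows that repeat a pose let the fingers close. It gives the time, the measured TCP pose, the force, the opening and the grip force at its end, in the units of the state.
- get_state(): the state, without advancing time (a new reading comes with each control period).
- get_image(name): name is "scene" or "side" or "wrist"; returns (picture, depth): 480x640x3 uint8, red, green, blue; 480x640 float32, m along the optical axis (not along the pixel's ray), 0 where there is no reading.
- camera_params(name): a dict with "intrinsics" (3x3 intrinsics, pixels), "extrinsics" (4x4, takes a point from camera to world coordinates). Camera axes: x right, y down, z forward; pixel columns grow to the right and rows downward; lengths in m; the calibration is good to about 2 mm. A picture is of the moment at which its call begins: read the wrist's pose just before it. camera_params takes no time and is no camera call; for the wrist camera it gives the pose at the moment of the call.
- close_job(): hands the job in; it is judged then, once.
The state is a dict: "time": time; "joint_positions": joint angles; "qd": joint speeds; "joint_torque": joint torques, N m; "position": TCP position; "tool_rot": TCP orientation; "ft_force": force on the tool from outside, world axes, zero at the start; "torque": the same for the moment, N m; "grip_width": opening from 0.0 (shut) to 1.0 (fully open); "grip_force": force on a finger pad.
Only numpy, scipy, OpenCV 4.12 (cv2) and the standard library are available. Lean on these libraries where they do the work, as an engineer would, in place of code of your own. Each camera call takes 0.05 s, during which the arm holds its last target. There are 200 camera calls.

## Task

Open the folding brush rest: swing its dark wooden prop leg out by pushing it sideways until it comes up against its red stop pin, then press it home there firmly for about half a second with roughly 10 N, never as much as 20 N. Then lay the black lining brush with its handle across both brass forks, the one on the leg and the fixed one, so that it lies level, clear of the table, and let go with the leg still swung out. Leave the two test tiles, the green jar and the red rib where they are.

Things in the scene. Friction and masses are not known exactly. Their poses are not given: they have to be found in the camera images.
- brush_rest: folding brush rest fixed to the table: green plate 120x70x8 mm (own x -55 to +65, y -35 to +35 mm). Origin on the leg's vertical hinge axis at table level. Hinge post 20 mm across, 52 mm tall. Own +x points from the hinge to the fixed fork; the folded leg lies about along own +y, the open leg about along own -x
- prop_leg: dark wooden leg on the rest's hinge. Origin on the hinge axis at table level; own x out along the leg, own z up, own +y the leading side as it opens (counter-clockwise from above). Beam 12 mm wide, 100 mm long, 20 to 46 mm above the table; foot post at 95 mm. Starts 0 to 0.3 rad from the rest's +y, meets the stop pin somewhere from 1.35 to 1.82 rad. Stays where left (hinge friction 0.15 N m)
- leg_push (a point): place to push with closed fingertips, towards the leg's own +y: on the beam's trailing flank (own y = -6 mm), 64 mm from the hinge, 33 mm above the table; takes about 2.3 N there to swing, then a few mm of give at the stop before 20 N. 26 mm free along the leg outwards to the fork, 20 mm inwards to the pin; fork pins stand 88 mm high
- stop: brass slotted strip 13x42 mm, 10 mm above the table, fixed on the plate 36 mm from the hinge on the rest's -x side, with the leg's stop: a red rubber-sleeved pin 12 mm in diameter, top 50 mm above the table, clamped immovably somewhere in the slot. Origin: middle of the slot, at table level; axes as the rest's. The pin stands up to 7.5 mm to either side of it along own y; just where is not measured
- fixed_fork: brass fork on a fixed steel post, 30 mm from the hinge along the rest's own +x. Origin on its axis at table level, axes as the rest's.
- fixed_saddle (a point): centre of the fixed fork's saddle, the top of a brass bar 66 mm above the table, 36 mm long across the fork and 10 mm wide; on it stand two upright pins 6 mm thick, 28 mm apart on centres along own y (22 mm free between them), tops 88 mm above the table
- leg_saddle (a point): centre of the saddle of the like fork on the leg, 95 mm from the hinge, 66 mm above the table; its pins stand 28 mm apart along the leg's own y
- brush: black lining brush 225 mm long, lying on the table. Origin: middle of its length, at its underside; own x points along it to the bristles. The firm handle is 11 x 11 mm and reaches from x = -112 to +58 mm (the bristle end beyond is soft and bears on nothing); its centre of mass lies at x = -27 mm. 30 g
- tile_teal: teal glazed test tile 55 x 38 x 7 mm, bystander; origin at the centre of its underside
- tile_blue: dark blue glazed test tile 55 x 38 x 7 mm, bystander; origin at the centre of its underside
- jar_green: green jar, 49 mm in diameter, 64 mm tall, bystander; origin at the centre of its underside
- red_rib: red rubber rib 39 x 75 x 7 mm lying flat, bystander; origin at the centre of its underside
There are look-alikes about, which are no part of the job. Of the things that look like the brush_rest, the larger one is meant.

How it is judged:
On the way:
1. the leg is pressed against the stop pin with at least 8 N at the pin, for 0.2 s (contact force between prop_leg and stop above 8 N), for 0.2 s.
At the end, for the whole second after the job is handed in: the leg is still swung out (the middle of the stop's slot at most 23 mm to the leading side of the leg's centre plane); the brush lies at rest on both forks, on the leg's and on the fixed one, level within 0.12 rad, its underside 60 to 78 mm above the table (y of stop in the frame of prop_leg below 0.023 m and contact force between brush and prop_leg above 0.03 N and contact force between brush and fixed_fork above 0.03 N and height (world z) of brush between 0.06 and 0.078 m and angle between brush's own x axis and vertical between 1.45 and 1.69 rad and linear speed of brush below 0.02 m/s); the robot touches nothing.
It fails at once if the robot pushes the leg with more than 20 N (contact force between any of the fingers, the arm and prop_leg above 20 N).
It fails at once if a test tile, the jar or the rib is moved by more than 15 mm (distance of any of tile_teal, tile_blue, jar_green, red_rib from where it was at the start of the episode above 0.015 m).
It also fails if it takes over 72 s, if anything falls off the work surface, if the arm or the gripper's body presses on something with over 40 N, if the wrist force passes 120 N, or if a joint passes its speed limit or range.

## Working session

There is one attempt and no reset: what is moved stays moved. The work goes in short steps, Python scripts to look and compute and a tool call to move; the robot and the scene stay as the last step left them, time stands still between calls to the robot, and variables do not carry over. Pictures are saved under pics/ and viewed, at most 10 in all, crops included, and the job is handed in when it is done.

Besides the shell and the picture viewer there is one more tool, called after "Request:" by a JSON object that holds its "name" and its "arguments". arm_command: Moves the arm, as the interface text tells. Its arguments: {"type":"object","properties":{"motion":{"type":"array"},"newtons":{"type":"number"}},"required":["motion"]}

```bash
mkdir -p pics; cat > h.py <<'E'
import numpy as np, cv2
from bench import get_state,get_image,camera_params,close_job
def grab(n):
    p=camera_params(n); im,d=get_image(n); return im,d,np.array(p["intrinsics"]),np.array(p["extrinsics"])
def save(im,f): cv2.imwrite(f,cv2.cvtColor(im,cv2.COLOR_RGB2BGR))
def ray(u,v,z,K,E):
    d=E[:3,:3]@np.linalg.inv(K)@np.array([u,v,1.]); o=E[:3,3]; return o+d*(z-o[2])/d[2]
def proj(P,K,E):
    q=K@(E[:3,:3].T@(np.array(P)-E[:3,3])); return q[:2]/q[2]
def cloud(d,K,E):
    v,u=np.indices(d.shape); q=np.stack([u,v,np.ones_like(u)],-1)@np.linalg.inv(K).T*d[...,None]
    return q@E[:3,:3].T+E[:3,3]
E
python3 - <<'E'
from h import *
s=get_state();print(s["time"],s["position"],s["tool_rot"])
for n in("scene","side"):
    im,d,K,E=grab(n);save(im,f"pics/{n}0.png");np.savez(f"{n}0.npz",im=im,d=d,K=K,E=E);print(n,E.round(3).tolist(),K[0,0])
E
```

```text
0.0 [ 0.27057787 -0.59042552  0.23546849] [-3.06753728e+00 -6.69565647e-01  7.91944302e-04]
scene [[0.621, -0.622, 0.476, 0.03], [-0.783, -0.486, 0.387, -0.325], [-0.009, -0.614, -0.79, 0.913], [0.0, 0.0, 0.0, 1.0]] 592.8010905231936
side [[0.999, 0.01, -0.053, 0.59], [0.052, -0.398, 0.916, -0.744], [-0.012, -0.917, -0.398, 0.435], [0.0, 0.0, 0.0, 1.0]] 500.26915777084855
```

View pics/scene0.png

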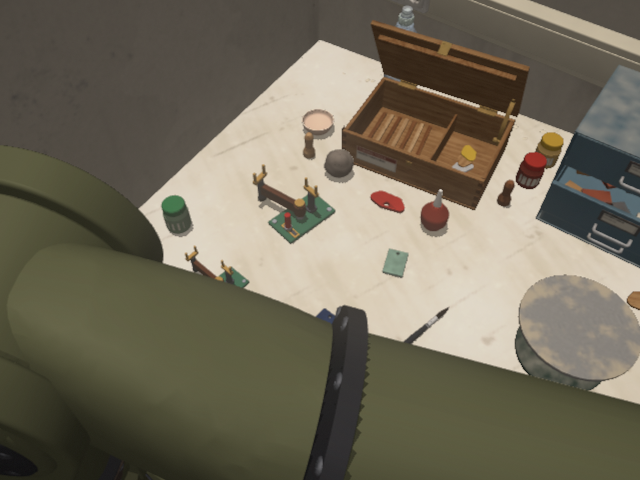

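View pics/side0.png

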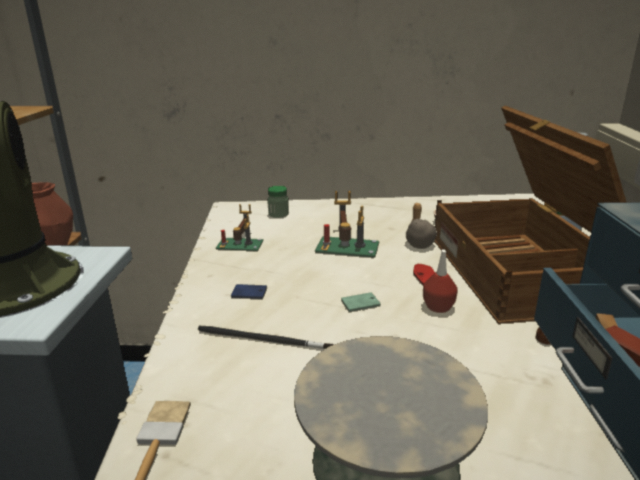

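Candidates: the large rest at scene (300,210) / side (347,240), and a smaller look-alike at scene (215,270) / side (240,240). I choose the large one. The black brush is at side (200,328)–(330,346), and the wide flat brush at side (160,430) is not it. Next I check this in a crop and measure.

```bash
python3 - <<'E'
from h import *
A=np.load("scene0.npz");im,d,K,E=[A[k] for k in("im","d","K","E")]
save(cv2.resize(im[155:255,235:355],None,fx=6,fy=6,interpolation=cv2.INTER_CUBIC)[:600],"pics/c1.png")
C=cloud(d,K,E);hsv=cv2.cvtColor(im,cv2.COLOR_RGB2HSV)
g=(hsv[...,0]>60)&(hsv[...,0]<95)&(hsv[...,1]>90);g[:,:240]=0;g[:160]=0;g[250:]=0;g[:,350:]=0
P=C[g&(abs(C[...,2]-.008)<.006)];print(len(P));r=cv2.minAreaRect((P[:,:2]*1000).astype(np.float32));print(r,cv2.boxPoints(r))
for n,u,v,z in[("bristle end",448,309,.005),("teal",396,263,.007),("rib",388,201,.007),("jar",176,203,.064),("smallrest",235,280,.008)]:print(n,ray(u,v,z,K,E).round(3))
B=np.load("side0.npz");K,E=B["K"],B["E"]
for n,u,v,z in[("br tail",200,328,.005),("br mid",330,346,.005),("teal",361,302,.007),("blue",249,292,.007),("jar",277,187,.064),("plate L",317,252,.008),("plate R",377,255,.008),("plateRf",380,241,.008)]:print(n,ray(u,v,z,K,E).round(3))
E
```

```text
0
((0.0, 0.0), (0.0, 0.0), 0.0) [[0. 0.]
 [0. 0.]
 [0. 0.]
 [0. 0.]]
bristle end [ 0.588 -0.174  0.005]
teal [ 0.612 -0.049  0.007]
rib [0.729 0.048 0.007]
jar [0.435 0.337 0.064]
smallrest [0.4   0.161 0.008]
br tail [ 0.375 -0.131  0.005]
br mid [ 0.569 -0.167  0.005]
teal [ 0.615 -0.053  0.007]
blue [ 0.43  -0.028  0.007]
jar [0.43  0.348 0.064]
plate L [0.535 0.124 0.008]
plate R [0.65  0.114 0.008]
plateRf [0.659 0.178 0.008]
```

View pics/c1.png

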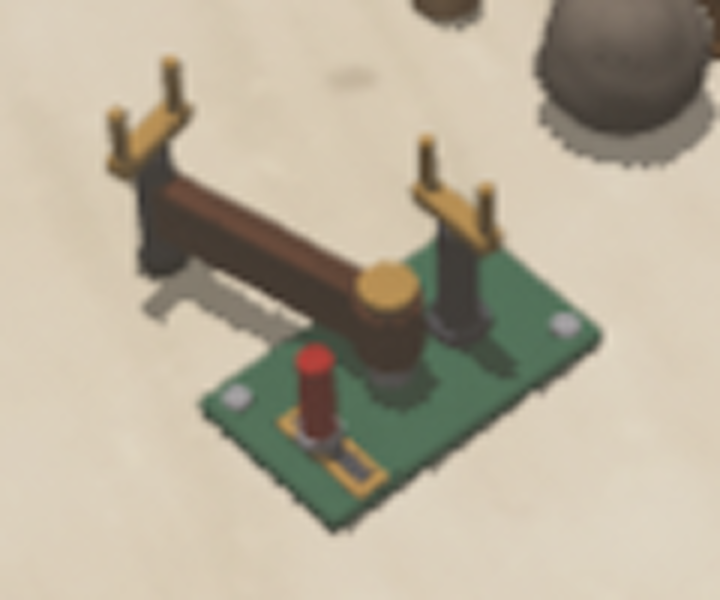

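The crop confirms the large rest. Its post top is at (300,202), the red pin at (287,215), the leg points up-left to the fork at (259,170), and the fixed fork is at (311,182). Now I fit the rest's pose from these points.

```bash
python3 - <<'E'
from h import *
A=np.load("scene0.npz");K,E=A["K"],A["E"]
f=lambda x,y,z:ray(235+x/6-.4,155+y/6-.4,z,K,E)
pts=dict(A=f(205,405,.008),B=f(340,528,.008),C=f(600,335,.008),post=f(388,285,.052),ff=(f(427,140,.088)+f(487,188,.088))/2,lf=(f(118,112,.088)+f(171,62,.088))/2,pin=f(315,358,.05))
for k,v in pts.items():print(k,v.round(4))
h=pts["post"][:2];
for k in("ff","lf","pin"):
    w=pts[k][:2]-h;print(k,np.hypot(*w).round(4),np.degrees(np.arctan2(w[1],w[0])).round(1))
w=pts["C"]-pts["B"];print("BC",np.hypot(*w[:2]),np.degrees(np.arctan2(w[1],w[0])))
print("depth post",A["d"][198:206,296:304].mean())
E
```

```text
A [0.5398 0.2008 0.008 ]
B [0.5284 0.1341 0.008 ]
C [0.6428 0.1172 0.008 ]
post [0.588  0.1615 0.052 ]
ff [0.6168 0.1558 0.088 ]
lf [0.5814 0.2555 0.088 ]
pin [0.5518 0.1616 0.05  ]
ff 0.0293 -11.2
lf 0.0942 94.0
pin 0.0362 179.8
BC 0.11565454031114629 -8.399555492379854
depth post 1.1197777
```

Request:
{"name": "arm_command", "arguments": {"motion": [[0,0,-40,0,-7],[0,-10,-80,0,-14],[0,-20,-120,0,-21],[0,-30,-160,0,-28],[0,-40,-200,0,-35]]}}

```text
time: 0.52
position: [0.1499, -0.4238, 0.2357]
tool_rot: [-2.72, -1.57, -0.0]
ft_force: [-1.6, 0.1, 0.3]
grip_width: 0.708
grip_force: 0.0
```

```bash
cat >> h.py <<'E'
from scipy.spatial.transform import Rotation as R
def to(x,y,z,yaw,frm=None):
    """shift mm in tool axes and spin deg to reach TCP xyz with tool-y yaw (deg, world)"""
    s=get_state(); M=R.from_rotvec(s["tool_rot"]).as_matrix()
    d=M.T@(np.array([x,y,z])-np.array(s["position"]))*1000
    y0=np.degrees(np.arctan2(M[1,1],M[0,1])); sp=-((yaw-y0+180)%360-180)
    print("shift",d.round(1),"spin",round(sp,1),"tilt",M[:,2].round(3),"yaw",round(y0,1))
E
python3 -c "
from h import *
to(.5,-.15,.235,0)"
```

```text
shift [412.2 166.1   0.8] spin -30.0 tilt [-0.001  0.001 -1.   ] yaw -30.0
```

Request:
{"name": "arm_command", "arguments": {"motion": [[0,37,15,0,-3],[0,74,30,0,-6],[0,111,45,0,-9],[0,148,60,0,-12],[0,185,75,0,-15]]}}

```text
time: 0.93
position: [0.3102, -0.3026, 0.2365]
tool_rot: [2.496, 1.906, -0.001]
ft_force: [1.3, -1.1, 0.5]
grip_width: 0.328
grip_force: 0.0
```

```bash
python3 -c "
from h import *
to(.48,-.12,.235,0)"
```

```text
shift [220.8 115.7   1.4] spin -15.3 tilt [ 0.    -0.001 -1.   ] yaw -15.3
```

Request:
{"name": "arm_command", "arguments": {"motion": [[0,36,19,0,-3],[0,72,38,0,-6],[0,108,57,0,-9],[0,144,75,0,-12],[0,180,94,0,-15]]}}

```text
time: 1.35
position: [0.4484, -0.1537, 0.2364]
tool_rot: [2.226, 2.217, -0.001]
ft_force: [0.1, -1.1, -0.6]
grip_width: 0.022
grip_force: 0.0
```

```bash
python3 -c "
from h import *
im,d,K,E=grab('wrist');save(im,'pics/w1.png');np.savez('w1.npz',im=im,d=d,K=K,E=E);print(E.round(3),K[0,0])
im,d,K,E=grab('scene');np.savez('scene1.npz',im=im,d=d,K=K,E=E)
to(.6165,.2276,.235,4)"
```

```text
[[ 1.    -0.003 -0.002  0.449]
 [-0.003 -0.957 -0.289 -0.074]
 [-0.001  0.289 -0.957  0.384]
 [ 0.     0.     0.     1.   ]] 360.4835810010562
shift [375.3 167.2   3.1] spin -3.7 tilt [ 0.002  0.003 -1.   ] yaw 0.3
```

View pics/w1.png

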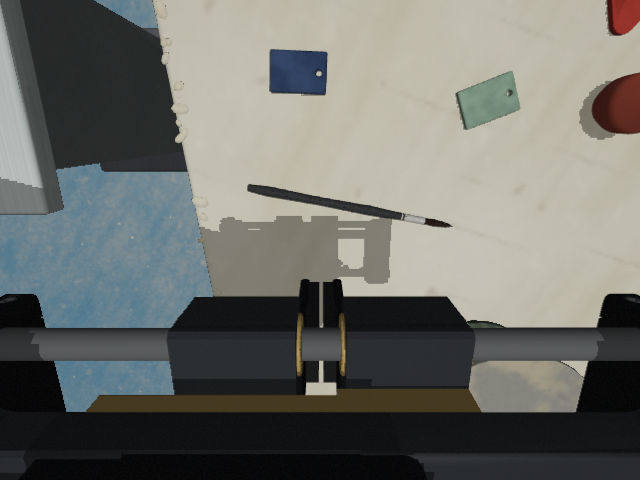

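The wrist view shows the black brush from its tail at (249,187) to its bristle tip at (451,226), with both tiles beyond it. Next I move over the rest.

Request:
{"name": "arm_command", "arguments": {"motion": [[0,36,16,0,0],[0,72,32,0,0],[0,108,48,0,0],[0,144,64,0,0],[0,180,80,0,0]]}}

```text
time: 1.87
position: [0.5291, 0.025, 0.2364]
tool_rot: [2.23, 2.212, -0.001]
ft_force: [0.7, -0.7, -0.2]
grip_width: 0.005
grip_force: 0.0
```

Request:
{"name": "arm_command", "arguments": {"motion": [[0,22,12,0,0],[0,44,24,0,0],[0,66,36,0,-1],[0,88,48,0,-3],[0,88,48,0,-4]]}}

```text
time: 2.28
position: [0.5779, 0.1169, 0.236]
tool_rot: [-2.14, -2.296, -0.004]
ft_force: [-0.8, 0.5, -0.2]
grip_width: 0.003
grip_force: 0.0
```

```bash
python3 -c "
from h import *
A=np.load('w1.npz');k,e=A['K'],A['E']
for p in((249,187),(451,226),(401,216)):print(ray(*p,.0055,k,e).round(4))
im,d,K,E=grab('wrist');save(im,'pics/w2.png');np.savez('w2.npz',im=im,d=d,K=K,E=E)
to(.6165,.2276,.235,4)"
```

```text
[ 0.3728 -0.129   0.0055]
[ 0.5892 -0.172   0.0055]
[ 0.5344 -0.1607  0.0055]
shift [110.3  47.    1. ] spin -0.0 tilt [-0.002  0.002 -1.   ] yaw 4.0
```

View pics/w2.png

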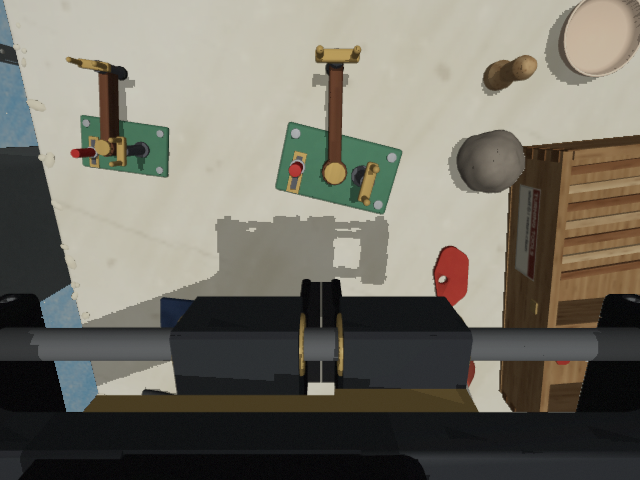

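The wrist view shows the plate corners at (289,122), (402,151), (382,214) and (276,189), the hinge top at (335,173), the red pin at (296,169) and the leg fork at (338,55).

```bash
python3 -c "
from h import *
A=np.load('w2.npz');k,e=A['K'],A['E'];im=A['im']
h=ray(335,173,.053,k,e);print('hinge',h)
for n,p,z in(('pin',(296,169),.05),('lf',(338,55),.066),('ff',(369,184),.066),('beam',(335,73),.046),('beam2',(335,155),.046)):
    w=ray(*p,z,k,e);print(n,w.round(4),np.hypot(*(w-h)[:2]).round(4),np.degrees(np.arctan2(*(w-h)[1::-1])).round(1))
c=np.array([ray(*p,.008,k,e) for p in((289,122),(402,151),(382,214),(276,189))]);print(c.round(4))
for a,b in((0,1),(3,2)):print(np.degrees(np.arctan2(*(c[b]-c[a])[1::-1])),np.hypot(*(c[b]-c[a])[:2]))
to(.6165,.2276,.1,4)"
```

```text
hinge [0.58744496 0.16266857 0.053     ]
pin [0.5518 0.1634 0.05  ] 0.0357 178.8
lf [0.5816 0.257  0.066 ] 0.0945 93.6
ff [0.6175 0.1566 0.066 ] 0.0306 -11.5
beam [0.5808 0.2467 0.046 ] 0.0843 94.5
beam2 [0.5864 0.1782 0.046 ] 0.0155 93.8
[[0.5399 0.2047 0.008 ]
 [0.6554 0.1849 0.008 ]
 [0.643  0.1187 0.008 ]
 [0.5294 0.1373 0.008 ]]
-9.71522360141032 0.11721182210210473
-9.299967839081669 0.11507950357984782
shift [110.   47.2 136. ] spin -0.0 tilt [-0.002  0.002 -1.   ] yaw 4.0
```

Request:
{"name": "arm_command", "arguments": {"motion": [[0,36,15,0,0],[0,72,30,10,0],[0,108,45,30,0],[0,109,46,60,0],[0,110,47,90,0]]}}

```text
time: 2.75
position: [0.6172, 0.2267, 0.1457]
tool_rot: [-2.147, -2.294, -0.002]
ft_force: [-0.2, -1.6, -1.0]
grip_width: 0.006
grip_force: 0.0
```

```bash
python3 -c "
from h import *
to(.6165,.2276,.042,4)"
```

```text
shift [  0.9  -0.7 103.7] spin -0.2 tilt [ 0.001  0.001 -1.   ] yaw 3.8
```

Request:
{"name": "arm_command", "arguments": {"motion": [[0,0,0,35,0],[0,0,0,70,0],[0,0,0,95,0],[0,0,0,102,0],[0,0,0,102,0]]}}

```text
time: 3.17
position: [0.6159, 0.2217, 0.042]
tool_rot: [-2.151, -2.288, 0.008]
ft_force: [-0.7, 0.6, 0.1]
grip_width: 0.0
grip_force: 0.0
```

```bash
cat >> h.py <<'E'
H=np.array([.5875,.162])
def pt(a,off):
    a=np.radians(a);u=np.array([np.cos(a),np.sin(a)]);return H+.064*u-off*np.array([-u[1],u[0]])
E
python3 -c "
from h import *
print(get_state()['ft_force'])
for a,o in((94,.021),(94,.016),(100,.016),(110,.016),(120,.016),(130,.016),(140,.016),(150,.016),(155,.016)):
  print(a,o);to(*pt(a,o),.042,a-90)"
```

```text
[-0.73881485  0.6116233   0.09661115]
94 0.021
shift [  6.3 -11.6   0. ] spin -0.5 tilt [-0.005 -0.003 -1.   ] yaw 3.5
94 0.016
shift [  6.2 -16.6   0. ] spin -0.5 tilt [-0.005 -0.003 -1.   ] yaw 3.5
100 0.016
shift [  7.5 -23.4   0.1] spin -6.5 tilt [-0.005 -0.003 -1.   ] yaw 3.5
110 0.016
shift [  8.  -34.9   0.1] spin -16.5 tilt [-0.005 -0.003 -1.   ] yaw 3.5
120 0.016
shift [  6.5 -46.3   0.2] spin -26.5 tilt [-0.005 -0.003 -1.   ] yaw 3.5
130 0.016
shift [  3.1 -57.2   0.3] spin -36.5 tilt [-0.005 -0.003 -1.   ] yaw 3.5
140 0.016
shift [ -2.2 -67.4   0.3] spin -46.5 tilt [-0.005 -0.003 -1.   ] yaw 3.5
150 0.016
shift [ -9.2 -76.6   0.4] spin -56.5 tilt [-0.005 -0.003 -1.   ] yaw 3.5
155 0.016
shift [-13.3 -80.6   0.4] spin -61.5 tilt [-0.005 -0.003 -1.   ] yaw 3.5
```

Request:
{"name": "arm_command", "arguments": {"motion": [[0,2,-4,0,0],[0,4,-7,0,0],[0,6,-10,0,0],[0,6,-13,0,0],[0,6,-16,0,0]]}}

```text
time: 3.58
position: [0.6012, 0.23, 0.0458]
tool_rot: [2.149, 2.29, 0.002]
ft_force: [-0.9, -0.3, 0.9]
grip_width: 0.004
grip_force: 0.0
```

```bash
python3 -c "
from h import *
for a,o in((94,.021),(100,.018),(110,.018),(120,.018)):
  print(a,o);to(*pt(a,o),.042,a-90)"
```

```text
94 0.021
shift [-2.9  2.6  3.8] spin -0.3 tilt [ 0.002  0.    -1.   ] yaw 3.7
100 0.018
shift [-1.4 -7.2  3.8] spin -6.3 tilt [ 0.002  0.    -1.   ] yaw 3.7
110 0.018
shift [ -0.5 -18.8   3.8] spin -16.3 tilt [ 0.002  0.    -1.   ] yaw 3.7
120 0.018
shift [ -1.7 -30.3   3.8] spin -26.3 tilt [ 0.002  0.    -1.   ] yaw 3.7
```

Request:
{"name": "arm_command", "arguments": {"motion": [[0,0,-5,1,-3],[0,0,-10,2,-7],[0,0,-15,2,-12],[0,0,-20,2,-16],[0,-1,-25,2,-20]]}}

```text
time: 4.0
position: [0.577, 0.2284, 0.0438]
tool_rot: [1.714, 2.631, 0.006]
ft_force: [0.8, 2.7, -0.2]
grip_width: 0.004
grip_force: 1.3
```

```bash
python3 -c "
from h import *
for a,o in((110,.02),(120,.02),(130,.02),(140,.02)):
  print(a,o);to(*pt(a,o),.042,a-90)"
```

```text
110 0.02
shift [-2.4  7.   1.8] spin 3.9 tilt [ 0.003  0.002 -1.   ] yaw 23.9
120 0.02
shift [ 0.8 -4.2  1.8] spin -6.1 tilt [ 0.003  0.002 -1.   ] yaw 23.9
130 0.02
shift [  2.1 -15.8   1.7] spin -16.1 tilt [ 0.003  0.002 -1.   ] yaw 23.9
140 0.02
shift [  1.3 -27.5   1.7] spin -26.1 tilt [ 0.003  0.002 -1.   ] yaw 23.9
```

Request:
{"name": "arm_command", "arguments": {"motion": [[0,0,-5,0,-5],[0,1,-10,0,-10],[0,1,-15,0,-15],[0,1,-20,0,-20],[0,1,-24,0,-24]]}}

```text
time: 4.42
position: [0.5541, 0.2196, 0.0437]
tool_rot: [1.128, 2.93, 0.005]
ft_force: [1.4, 2.8, 1.5]
grip_width: 0.006
grip_force: 1.2
```

```bash
python3 -c "
from h import *
for a,o in((130,.02),(140,.02),(150,.02),(158,.02)):
  print(a,o);to(*pt(a,o),.042,a-90)"
```

```text
130 0.02
shift [-2.7  8.2  1.7] spin 7.9 tilt [ 0.003  0.002 -1.   ] yaw 47.9
140 0.02
shift [ 1.3 -2.7  1.7] spin -2.1 tilt [ 0.003  0.002 -1.   ] yaw 47.9
150 0.02
shift [  3.4 -14.2   1.6] spin -12.1 tilt [ 0.003  0.002 -1.   ] yaw 47.9
158 0.02
shift [  3.6 -23.6   1.6] spin -20.1 tilt [ 0.003  0.002 -1.   ] yaw 47.9
```

Request:
{"name": "arm_command", "arguments": {"motion": [[0,1,-4,0,-4],[0,2,-8,0,-8],[0,3,-11,0,-11],[0,3,-14,0,-14],[0,3,-16,0,-17]]}}

```text
time: 4.83
position: [0.5409, 0.2098, 0.0436]
tool_rot: [0.685, 3.065, 0.004]
ft_force: [0.6, 2.0, 0.4]
grip_width: 0.007
grip_force: 1.2
```

```bash
python3 -c "
from h import *
for a,o in((150,.02),(160,.02)):
  print(a,o);to(*pt(a,o),.042,a-90)"
```

```text
150 0.02
shift [-0.4  1.9  1.6] spin 4.8 tilt [ 0.002  0.002 -1.   ] yaw 64.8
160 0.02
shift [ 3.  -9.3  1.5] spin -5.2 tilt [ 0.002  0.002 -1.   ] yaw 64.8
```

Now slow steps of about 1 mm toward the stop.

Request:
{"name": "arm_command", "arguments": {"motion": [[0,0,-1.5,0,-1],[0,1,-3,0,-2],[0,1,-4,0,-3],[0,1,-5,0,-4],[0,1,-6,0,-4]]}}

```text
time: 5.25
position: [0.5373, 0.2035, 0.0426]
tool_rot: [0.581, 3.087, 0.0]
ft_force: [0.2, 2.4, 0.8]
grip_width: 0.002
grip_force: 1.1
```

Request:
{"name": "arm_command", "arguments": {"motion": [[0,0,-0.6,0,0],[0,0,-1.2,0,0],[0,0,-1.8,0,0],[0,0,-2.4,0,0],[0,0,-3,0,0]]}}

```text
time: 5.67
position: [0.5361, 0.2006, 0.0424]
tool_rot: [-0.583, -3.087, 0.0]
ft_force: [-0.7, 3.1, 1.5]
grip_width: 0.006
grip_force: 1.1
```

Request:
{"name": "arm_command", "arguments": {"motion": [[0,0,-0.6,0,0],[0,0,-1.2,0,0],[0,0,-1.8,0,0],[0,0,-2.2,0,0],[0,0,-2.2,0,0]]}}

```text
time: 6.08
position: [0.5352, 0.1985, 0.0424]
tool_rot: [-0.582, -3.087, 0.0]
ft_force: [-0.3, 2.8, 0.1]
grip_width: 0.006
grip_force: 1.1
```

Request:
{"name": "arm_command", "arguments": {"motion": [[0,0,-0.6,0,0],[0,0,-1.2,0,0],[0,0,-1.8,0,0],[0,0,-2.2,0,0],[0,0,-2.2,0,0]]}}

```text
time: 6.5
position: [0.5343, 0.1965, 0.0424]
tool_rot: [-0.582, -3.087, 0.0]
ft_force: [-1.3, 4.3, -0.4]
grip_width: 0.007
grip_force: 1.5
```

Request:
{"name": "arm_command", "arguments": {"motion": [[0,0,-0.3,0,0],[0,0,-0.6,0,0],[0,0,-0.9,0,0],[0,0,-1,0,0],[0,0,-1,0,0]]}}

```text
time: 6.92
position: [0.5341, 0.1961, 0.0425]
tool_rot: [-0.582, -3.087, -0.001]
ft_force: [-1.5, 5.7, -1.7]
grip_width: 0.008
grip_force: 2.2
```

Request:
{"name": "arm_command", "arguments": {"motion": [[0,0,-0.4,0,0],[0,0,-0.8,0,0],[0,0,-1.2,0,0],[0,0,-1.2,0,0],[0,0,-1.2,0,0]]}}

```text
time: 7.33
position: [0.534, 0.1959, 0.0425]
tool_rot: [0.581, 3.087, 0.004]
ft_force: [0.6, 7.4, -4.1]
grip_width: 0.007
grip_force: 3.3
```

Request:
{"name": "arm_command", "arguments": {"motion": [[0,0,-0.4,0,0],[0,0,-0.8,0,0],[0,0,-1.1,0,0],[0,0,-1.1,0,0],[0,0,-1.1,0,0]]}}

```text
time: 7.75
position: [0.5339, 0.1957, 0.0426]
tool_rot: [0.58, 3.086, 0.007]
ft_force: [1.9, 8.9, -6.3]
grip_width: 0.006
grip_force: 4.4
```

Request:
{"name": "arm_command", "arguments": {"motion": [[0,0,-0.3,0,0],[0,0,-0.6,0,0],[0,0,-0.6,0,0],[0,0,-0.6,0,0],[0,0,-0.6,0,0]]}}

```text
time: 8.17
position: [0.5339, 0.1957, 0.0426]
tool_rot: [0.58, 3.086, 0.009]
ft_force: [2.3, 9.6, -7.3]
grip_width: 0.005
grip_force: 4.9
```

Request:
{"name": "arm_command", "arguments": {"motion": [[0,0,0,0,0],[0,0,0,0,0],[0,0,0,0,0]]}}

```text
time: 8.42
position: [0.5339, 0.1956, 0.0426]
tool_rot: [0.58, 3.086, 0.009]
ft_force: [2.4, 9.7, -8.1]
grip_width: 0.003
grip_force: 4.9
```

Request:
{"name": "arm_command", "arguments": {"motion": [[0,0,3,0,0],[0,0,10,0,0],[0,0,22,0,0],[0,0,25,-30,0],[0,0,25,-70,0]]}}

```text
time: 8.83
position: [0.5409, 0.2143, 0.1103]
tool_rot: [-0.582, -3.082, 0.007]
ft_force: [0.6, -0.2, 1.3]
grip_width: 0.003
grip_force: 0.0
```

Request:
{"name": "arm_command", "arguments": {"motion": [[0,0,0,-40,0],[0,0,0,-80,0],[0,0,0,-110,0],[20,0,0,-120,0],[40,0,0,-120,0]]}}

```text
time: 9.25
position: [0.5443, 0.2158, 0.2356]
tool_rot: [0.584, 3.081, 0.001]
ft_force: [0.5, 0.2, 0.3]
grip_width: 0.088
grip_force: 0.0
```

```bash
python3 -c "
from h import *
to(.4545,-.1453,.12,78.8)
im,d,K,E=grab('side');save(im[150:350,180:480],'pics/s2.png')"
```

```text
shift [ -48.  -369.1  115.4] spin -10.3 tilt [ 0.006 -0.001 -1.   ] yaw 68.5
```

Request:
{"name": "arm_command", "arguments": {"motion": [[40,-5,-37,0,-2],[40,-10,-74,0,-4],[40,-14,-111,0,-6],[40,-19,-148,0,-8],[40,-24,-185,0,-10]]}}

```text
time: 9.72
position: [0.4952, 0.0325, 0.23]
tool_rot: [-0.309, -3.122, -0.0]
ft_force: [0.8, -0.3, 0.1]
grip_width: 0.435
grip_force: 0.0
```

```bash
python3 -c "
from h import *
to(.4545,-.1453,.14,78.8)"
```

```text
shift [   4.7 -182.3   90.1] spin -0.1 tilt [-0.004  0.    -1.   ] yaw 78.7
```

Request:
{"name": "arm_command", "arguments": {"motion": [[40,1,-37,0,0],[40,2,-74,10,0],[40,3,-111,25,0],[40,4,-147,45,0],[40,5,-182,55,0]]}}

```text
time: 10.13
position: [0.4527, -0.1452, 0.1741]
tool_rot: [-0.315, -3.12, 0.001]
ft_force: [0.5, 0.1, -0.2]
grip_width: 0.46
grip_force: 0.0
```

```bash
python3 -c "
from h import *
im,d,K,E=grab('wrist');save(im,'pics/w3.png');np.savez('w3.npz',im=im,d=d,K=K,E=E)
s=get_state();print(s['position'],s['qd'].round(3) if hasattr(s['qd'],'round') else s['qd'])
to(.4545,-.1453,.02,78.8)
for q in((.4545,-.1453,.0055),(.3728,-.129,.0055),(.5892,-.172,.0055)):print(proj(q,K,E))"
```

```text
[ 0.44971302 -0.15281206  0.17243545] [-0.023 -0.007 -0.011 -0.026 -0.037  0.056 -0.115]
shift [ -4.4   8.8 152.4] spin -0.8 tilt [-0.009 -0.001 -1.   ] yaw 78.0
[320.30594123 226.80643874]
[319.91609011 130.7114362 ]
[321.00724897 358.1727677 ]
```

View pics/w3.png

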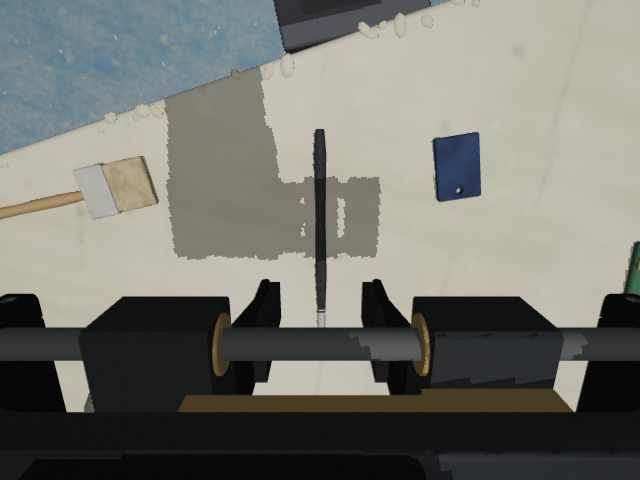

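View pics/s2.png

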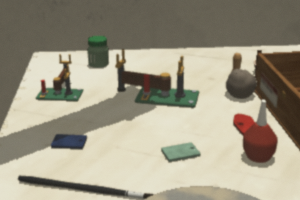

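The wrist view shows the brush vertical at column 320, tail at (320,130) and ferrule at (320,310), centred between the fingers and matching the prediction. The side crop shows the leg swung out at the red pin. Descending.

Request:
{"name": "arm_command", "arguments": {"motion": [[40,0,0,35,0],[40,0,0,70,0],[40,0,0,95,0],[40,0,0,95,0],[40,0,0,95,0]]}}

```text
time: 10.6
position: [0.4545, -0.1414, 0.0808]
tool_rot: [-0.309, -3.122, -0.005]
ft_force: [-0.1, -0.3, 1.0]
grip_width: 0.455
grip_force: 0.0
```

```bash
python3 -c "
from h import *
to(.4545,-.1453,.019,78.8)"
```

```text
shift [-1.  -4.  61.8] spin -0.1 tilt [-0.004  0.003 -1.   ] yaw 78.7
```

Request:
{"name": "arm_command", "arguments": {"motion": [[40,0,-1,30,0],[40,-1,-2,50,0],[40,-1,-2,58,0],[40,-1,-2,62,0],[40,-1,-2,62,0]]}}

```text
time: 11.02
position: [0.4575, -0.1446, 0.0213]
tool_rot: [0.311, 3.125, -0.001]
ft_force: [-0.1, 0.1, 0.2]
grip_width: 0.459
grip_force: 0.0
```

Request:
{"name": "arm_command", "arguments": {"motion": [[20,0,0,0,0],[0,0,0,0,0],[0,0,0,0,0],[0,0,0,0,0],[0,0,0,0,0]], "newtons": 15}}

```text
time: 11.43
position: [0.4573, -0.1448, 0.021]
tool_rot: [0.311, 3.125, -0.001]
ft_force: [-0.4, -0.9, 0.4]
grip_width: 0.167
grip_force: 0.4
```

```bash
python3 -c "
from h import *
to(.4545,-.1453,.019,78.8)"
```

```text
shift [ 2.6 -1.1  2. ] spin -0.2 tilt [ 0.001 -0.001 -1.   ] yaw 78.6
```

Request:
{"name": "arm_command", "arguments": {"motion": [[25,0,0,0,0],[25,1,0,2,0],[25,2,0,4,0],[0,2,0,4,0],[0,2,0,4,0]], "newtons": 20}}

```text
time: 11.85
position: [0.4548, -0.144, 0.0163]
tool_rot: [-0.311, -3.126, -0.0]
ft_force: [0.2, -0.7, 0.6]
grip_width: 0.207
grip_force: 0.0
```

Request:
{"name": "arm_command", "arguments": {"motion": [[0,0,0,0,0],[0,0,0,0,0],[0,0,0,0,0],[0,0,0,0,0],[0,0,0,0,0]]}}

```text
time: 12.27
position: [0.4551, -0.1441, 0.0165]
tool_rot: [0.311, 3.126, -0.0]
ft_force: [-0.4, 0.3, -0.5]
grip_width: 0.123
grip_force: 20.0
```

Request:
{"name": "arm_command", "arguments": {"motion": [[0,0,0,-10,0],[0,0,0,-30,0],[0,0,0,-60,0],[0,0,0,-95,0],[0,0,0,-125,0]]}}

```text
time: 12.68
position: [0.4554, -0.1433, 0.1436]
tool_rot: [0.309, 3.126, 0.001]
ft_force: [0.1, -1.1, -0.4]
grip_width: 0.122
grip_force: 20.0
```

```bash
python3 -c "
from h import *
im,d,K,E=grab('wrist');save(im[:480],'pics/w4.png')
to(.558,.176,.15,72.2)"
```

```text
shift [-34.6 333.1  -2. ] spin 6.6 tilt [ 0.007 -0.005 -1.   ] yaw 78.8
```

View pics/w4.png

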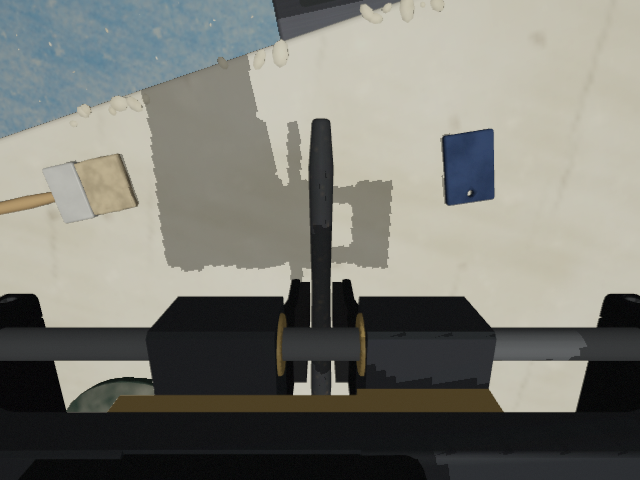

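The brush is held level and in line with the fingers (tail end at (320,122)). Carrying it to the rest.

Request:
{"name": "arm_command", "arguments": {"motion": [[0,-3,30,-10,1],[0,-6,65,-20,2],[0,-10,100,-25,3],[0,-13,135,-25,4],[0,-17,170,-25,5]]}}

```text
time: 13.15
position: [0.5058, 0.0204, 0.1676]
tool_rot: [0.45, 3.107, -0.002]
ft_force: [0.3, 0.2, -0.1]
grip_width: 0.124
grip_force: 20.0
```

Request:
{"name": "arm_command", "arguments": {"motion": [[0,-3,35,0,1],[0,-6,70,0,2],[0,-9,105,0,2],[0,-9,125,0,2],[0,-9,125,0,2]]}}

```text
time: 13.57
position: [0.5489, 0.1434, 0.1674]
tool_rot: [0.489, 3.103, 0.008]
ft_force: [-1.0, -0.6, -0.5]
grip_width: 0.121
grip_force: 20.0
```

```bash
python3 -c "
from h import *
im,d,K,E=grab('scene');np.savez('scene3.npz',im=im,d=d,K=K,E=E);save(cv2.resize(im[130:255,220:380],None,fx=4.5,fy=4.5,interpolation=cv2.INTER_CUBIC),'pics/c3.png')
to(.558,.176,.15,72.2)
for p in((.4985,.1953,.066),(.617,.157,.066),(.4985,.1953,.088)):print(((proj(p,K,E)-[220,130])*4.5).round())"
```

```text
shift [ 2.2 36.8 17.1] spin -0.2 tilt [ 0.     0.002 -1.   ] yaw 72.0
[154. 394.]
[407. 267.]
[149. 360.]
```

View pics/c3.png

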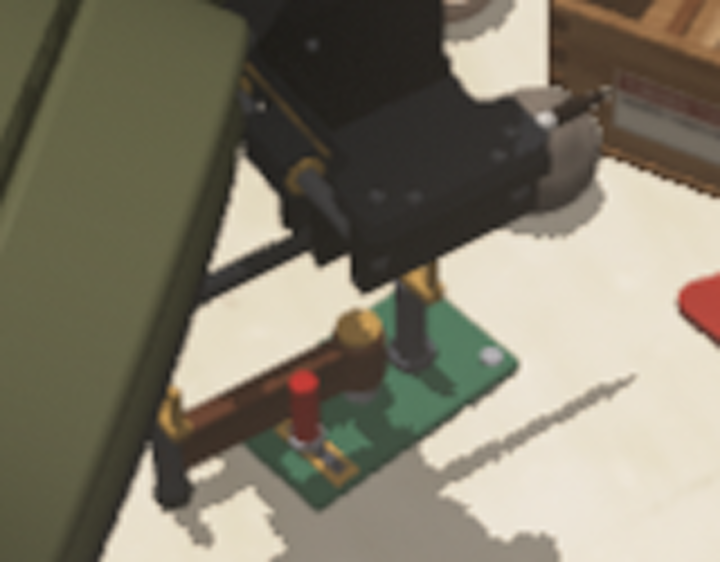

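```bash
python3 -c "
from h import *
A=np.load('scene3.npz');K,E=A['K'],A['E']
f=lambda x,y,z:ray(220+x/4.5-.4,130+y/4.5-.4,z,K,E)
for n,p in(('foot',(172,492,.0)),('pintop',(170,390,.088)),('saddle end',(180,425,.066)),('post',(360,327,.052)),('redpin',(304,381,.05))):
  w=f(*p);v=w[:2]-H;print(n,w.round(4),np.hypot(*v).round(4),np.degrees(np.arctan2(v[1],v[0])).round(1))
for a in(160,163,166):
  a=np.radians(a);c=H+.095*np.array([np.cos(a),np.sin(a)]);q=c+.014*np.array([-np.sin(a),np.cos(a)]);
  for z,o in((0,c),(.088,q),(.066,q)):print(((proj([*o,z],K,E)-[219.6,129.6])*4.5).round(),end=' ')
  print()
im,d,K,E=grab('side');np.savez('side3.npz',im=im,d=d,K=K,E=E)
for a in(160,166):
  a=np.radians(a);print(proj([*(H+.095*np.array([np.cos(a),np.sin(a)])),.066],K,E))
save(cv2.resize(im[190:270,270:390],None,fx=6,fy=6,interpolation=cv2.INTER_CUBIC),'pics/s3.png')"
```

```text
foot [0.4998 0.1947 0.    ] 0.0936 159.5
pintop [0.4923 0.1794 0.088 ] 0.0968 169.6
saddle end [0.4934 0.1774 0.066 ] 0.0954 170.7
post [0.5881 0.1607 0.052 ] 0.0014 -65.4
redpin [0.5518 0.1615 0.05  ] 0.0357 -179.3
[170. 495.] [168. 386.] [173. 420.] 
[176. 502.] [176. 393.] [181. 427.] 
[182. 510.] [184. 400.] [189. 434.] 
[300.60714745 210.63597934]
[298.75031298 212.35631012]
```

View pics/s3.png

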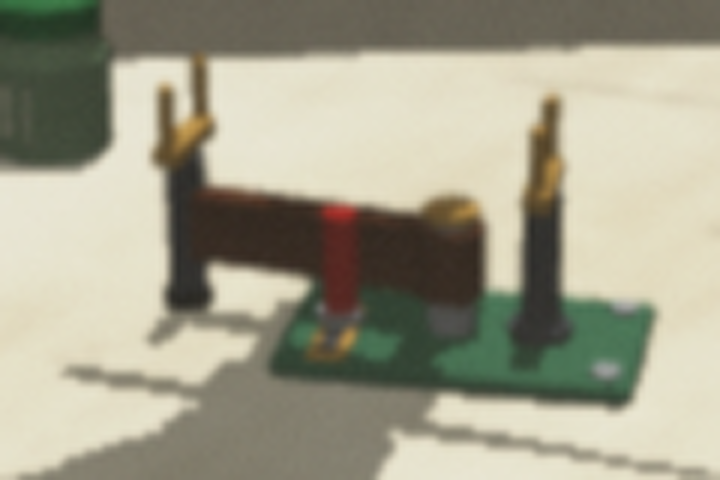

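Request:
{"name": "arm_command", "arguments": {"motion": [[0,1,12,0,0],[0,2,24,0,0],[0,2,33,0,0],[0,2,36,10,0],[0,2,36,17,0]]}}

```text
time: 14.08
position: [0.5587, 0.1703, 0.1489]
tool_rot: [0.503, 3.101, -0.001]
ft_force: [-0.5, -0.3, -0.9]
grip_width: 0.121
grip_force: 20.0
```

Request:
{"name": "arm_command", "arguments": {"motion": [[0,0,0,0,0],[0,0,0,0,0],[0,0,0,0,0]]}}

```text
time: 14.33
position: [0.5586, 0.1701, 0.1493]
tool_rot: [-0.504, -3.101, 0.001]
ft_force: [0.9, 0.4, -0.7]
grip_width: 0.127
grip_force: 20.0
```

```bash
python3 -c "
from h import *
to(.5575,.1755,.0825,72.9)"
```

```text
shift [ 2.7  4.8 66.8] spin -1.4 tilt [-0.    -0.001 -1.   ] yaw 71.5
```

Request:
{"name": "arm_command", "arguments": {"motion": [[0,1,2,0,-1],[0,3,5,10,-1],[0,3,5,20,-1],[0,3,5,34,-1],[0,3,5,34,-1]]}}

```text
time: 14.75
position: [0.5553, 0.1761, 0.1119]
tool_rot: [-0.473, -3.101, 0.004]
ft_force: [-0.5, 0.3, -0.3]
grip_width: 0.126
grip_force: 20.0
```

Request:
{"name": "arm_command", "arguments": {"motion": [[0,0,0,0,0],[0,0,0,0,0],[0,0,0,0,0]]}}

```text
time: 15.0
position: [0.5576, 0.1773, 0.1158]
tool_rot: [0.474, 3.105, 0.001]
ft_force: [0.1, -0.5, -0.4]
grip_width: 0.125
grip_force: 20.0
```

```bash
python3 -c "
from h import *
to(.5575,.1755,.0825,72.9)
im,d,K,E=grab('side');C=cloud(d,K,E);v=im.max(2)
m=(v<70)&(C[...,2]>.092)&(C[...,2]<.125)&(C[...,0]>.44)&(C[...,0]<.53)&(abs(C[...,1]-.19)<.05)
P=C[m];print(len(P))
if len(P)>5:
  for a,b in((.44,.47),(.47,.5),(.5,.53)):
    q=P[(P[:,0]>a)&(P[:,0]<b)];print(len(q),np.median(q,0) if len(q) else '')"
```

```text
shift [-0.5 -1.8 33.3] spin -0.3 tilt [ 0.  0. -1.] yaw 72.6
131
0 
52 [0.4900752  0.19433334 0.10589101]
79 [0.51468006 0.1861811  0.1061861 ]
```

Request:
{"name": "arm_command", "arguments": {"motion": [[0,0,-2,4,0],[0,0,-2,10,0],[0,0,-2,16,0],[0,0,-2,22,0],[0,0,-2,26,0]]}}

```text
time: 15.47
position: [0.5563, 0.1749, 0.0884]
tool_rot: [-0.474, -3.104, 0.001]
ft_force: [-0.6, 1.0, 0.5]
grip_width: 0.128
grip_force: 20.0
```

Request:
{"name": "arm_command", "arguments": {"motion": [[0,0,0,1,0],[0,0,0,2,0],[0,0,0,3,0],[0,0,0,4,0],[0,0,0,5,0]]}}

```text
time: 15.88
position: [0.5569, 0.1753, 0.0847]
tool_rot: [0.474, 3.105, 0.0]
ft_force: [0.7, 0.8, 0.1]
grip_width: 0.121
grip_force: 20.0
```

```bash
python3 -c "
from h import *
to(.5575,.1755,.0825,72.9);print(get_state()['ft_force'],get_state()['torque'])"
```

```text
shift [-0.5  0.4  2.2] spin -0.3 tilt [ 0.  0. -1.] yaw 72.6
[0.65916984 0.78723943 0.07177453] [ 0.13216493 -0.10596757 -0.01029422]
```

Request:
{"name": "arm_command", "arguments": {"motion": [[0,0,0,0.7,0],[0,0,0,1.4,0],[0,0,0,2,0],[0,0,0,2.4,0],[0,0,0,2.4,0]]}}

```text
time: 16.3
position: [0.5568, 0.1752, 0.0825]
tool_rot: [0.474, 3.105, -0.0]
ft_force: [-0.5, -1.0, 2.5]
grip_width: 0.122
grip_force: 20.0
```

Contact on the saddles. Releasing.

Request:
{"name": "arm_command", "arguments": {"motion": [[15,0,0,0,0],[20,0,0,0,0],[30,0,0,0,0],[40,0,0,0,0],[40,0,0,0,0]]}}

```text
time: 16.72
position: [0.5567, 0.1751, 0.082]
tool_rot: [-0.474, -3.105, 0.0]
ft_force: [0.2, 0.8, -0.4]
grip_width: 0.371
grip_force: 0.0
```

Request:
{"name": "arm_command", "arguments": {"motion": [[40,0,0,0,0],[40,0,0,-10,0],[40,0,0,-25,0],[40,0,0,-50,0],[40,0,0,-80,0]]}}

```text
time: 17.13
position: [0.5559, 0.1751, 0.1632]
tool_rot: [-0.473, -3.104, 0.001]
ft_force: [1.0, 0.4, 0.6]
grip_width: 0.464
grip_force: 0.0
```

Request:
{"name": "arm_command", "arguments": {"motion": [[40,0,0,-35,0],[40,0,0,-60,0],[40,0,0,-60,0],[40,0,0,-60,0],[40,0,0,-60,0]]}}

```text
time: 17.55
position: [0.5566, 0.175, 0.2224]
tool_rot: [0.474, 3.105, -0.001]
ft_force: [-0.2, -0.2, -0.8]
grip_width: 0.458
grip_force: 0.0
```

```bash
python3 -c "
from h import *
print(get_state()['position'])
im,d,K,E=grab('side');C=cloud(d,K,E);v=im.max(2)
m=(v<75)&(C[...,2]>.06)&(C[...,2]<.095)&(C[...,0]>.44)&(C[...,0]<.70)&(abs(C[...,1]-.17)<.06)
P=C[m]
for a in np.arange(.44,.7,.02):
    q=P[(P[:,0]>a)&(P[:,0]<a+.02)];print(a.round(2),len(q),np.median(q,0).round(4) if len(q) else '')
g=(im[...,0]>120)&(im[...,2]<90)&(im[...,1]>70)&(C[...,2]>.07)&(C[...,2]<.095)&(abs(C[...,1]-.17)<.06)&(C[...,0]>.45)&(C[...,0]<.65);print(C[g].round(3)[:30:2])"
```

```text
[0.55657908 0.175      0.22241331]
0.44 0 
0.46 1 [0.4787 0.1969 0.0728]
0.48 23 [0.4956 0.1899 0.0733]
0.5 33 [0.5082 0.1848 0.073 ]
0.52 29 [0.5285 0.1789 0.0729]
0.54 27 [0.5485 0.1736 0.0732]
0.56 28 [0.5694 0.1663 0.0734]
0.58 36 [0.59   0.1596 0.0734]
0.6 24 [0.6083 0.1542 0.0734]
0.62 18 [0.6246 0.1493 0.073 ]
0.64 1 [0.6599 0.1352 0.0737]
0.66 23 [0.6693 0.1368 0.0732]
0.68 1 [0.6807 0.1353 0.0719]
[[0.503 0.202 0.088]
 [0.503 0.202 0.086]
 [0.493 0.176 0.085]
 [0.621 0.17  0.084]
 [0.621 0.168 0.079]
 [0.621 0.166 0.077]
 [0.621 0.167 0.075]]
```

The brush lies level, with its visible side at about 73 mm along its whole length, and it sits between the pins of both forks. The gripper is clear.

```bash
python3 -c "
from bench import close_job
print(close_job())"
```

```text
the job is handed in; nothing more can be done
None
```

The job is handed in (no verdict came back): the leg was swung to its red stop pin and held there at about 10 N sideways (up to about 13 N in total on the wrist sensor), and the brush lies level across both forks with the gripper clear.

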